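# Count the sealer's time dial up from off

## Task

Set the sealing time on the bench sealer. The big bar-handled dial has no numbers, so with a fingertip push it back anticlockwise to its off stop, then push it clockwise and count six clicks, leaving it resting in the sixth. Only push the dial, never take its bar between the fingers; leave the sealing arm up, the small round cooling dial as it is, and the things around the sealer where they stand.

Things in the scene. Friction and masses are not known exactly. Their poses are not given: they have to be found in the camera images.
- sealer: bench impulse sealer, white box 200 (x) x 360 (y) x 70 mm high, fixed. Origin: centre of its underside on the bench; x points from the operator's side to the rear, y to the operator's left, z up. Its flat top (the deck, 70 mm up, x -100 to +50 mm) carries two dials; behind, x +50 to +105 mm, are the lower jaw (88 mm up), the sealing arm and its hinge cheeks (y -148 mm, 118 mm up)
- dial (a joint): sealing-time dial, rad: 0 at the off stop, grows clockwise from above; a click every 0.524 rad (30 degrees), eight in all (4.19). Starts resting in one of clicks 1 to 4. A sprung ball holds each click: about 0.1 N m starts it, the resistance fades to half way (15 degrees), beyond that it jumps by itself into the next click. The stop gives 0.03 rad below 0
- dial_hub (a point): on the time dial's axis at deck level (sealer x -30, y -70 mm), turning with it: x along the bar to the pointer end, z up. Steel skirt 52 mm across, 9 mm high; on it a black upright bar 10 mm thick (y -5 to +5), x -27 to +30 mm, its top 32 mm above the deck. At off the bar's x is 120 degrees anticlockwise (from above) of the sealer's x; at six clicks 60 degrees clockwise of it
- dial_tip (a point): upper end of the time dial's pointer end (white line on the bar), 29 mm from its axis, 32 mm above the deck. No other raised part stands within 75 mm of the dial's axis. A wedge printed flat on the deck round the dial grows clockwise, its thin end at off
- cool_dial (a joint): cooling-time dial, rad, grows clockwise: leave it as it is (turns freely with light friction)
- cool_mark (a point): mark near the rim of the small round cooling dial (28 mm across, 14 mm high, axis at x -30, y +75 mm of the sealer), 13 mm from its axis, on its top
- seal_arm (a joint): sealing arm, rad: 0 sprung open (rests there), grows to 0.157 as it is pressed down; do not press it
- press_grip (a point): top of the black handle at the free end of the sealing arm (arm 36 mm wide, 370 mm long, rising by 10 degrees from the hinge over the lower jaw, about 180 mm above the bench at the handle)
- bundle: loose tied bundle of 12 cigars, 130 x 67 x 51 mm, lying left of the sealer; origin: centre of its underside. Leave it
- cigar_box: loose closed wooden cigar box, 150 x 110 x 46 mm, right of the sealer; origin: centre of its underside. Leave it
- tube: loose aluminium cigar tube standing upright, 23 mm thick, 149 mm high, in front and to the right of the sealer; origin: centre of its underside. Leave it standing
There are look-alikes about, which are no part of the job. Several things look just like the tube: the one meant starts nearest to the robot's base.

How it is judged (in metres and radians):
On the way:
1. the time dial is back at its off stop (value of joint dial below 0.12 rad), for 0.2 s.
At the end, for the whole second after the job is handed in: the time dial, after having been at its off stop, rests in the sixth click (3.14 rad, within 0.14 rad) without turning; the sealing arm is up, the cooling dial has not been turned (mark within 4 mm), and the bundle, box and tube are within 20 mm of where they stood, the tube upright (value of joint dial between 3 and 3.28 rad and velocity of joint dial between -0.1 and 0.1 rad/s and value of joint seal_arm below 0.05 rad and distance of cool_mark from where it was at the start of the episode below 0.004 m and distance of each of bundle, cigar_box, tube from where it was at the start of the episode below 0.02 m and angle between tube's own z axis and vertical below 0.2 rad); the robot touches nothing.
It fails at once if the dial's bar taken between the fingers (x of the grasp point in the frame of dial_hub between -0.03 and 0.033 m and y of the grasp point in the frame of dial_hub between -0.007 and 0.007 m and z of the grasp point in the frame of dial_hub below 0.046 m).
It fails at once if sealing arm pressed down (value of joint seal_arm above 0.08 rad).
It fails at once if cooling dial turned (distance of cool_mark from where it was at the start of the episode above 0.004 m).
It fails at once if cigar bundle or cigar box moved or lifted (distance of any of bundle, cigar_box from where it was at the start of the episode above 0.02 m).
It fails at once if cigar tube moved, lifted or tipped (distance of tube from where it was at the start of the episode above 0.02 m or angle between tube's own z axis and vertical above 0.3 rad).
It also fails if it takes over 69 s, if anything falls off the work surface, if the arm or the gripper's body presses on something with over 40 N, if the wrist force passes 120 N, or if a joint passes its speed limit or range.

## Robot

A 7-joint arm with a two-finger parallel gripper is mounted at the origin on the work surface. World frame = base frame: x ahead of the robot, y to its left, z up, the work surface at z = 0. Lengths are in mm, angles in degrees, forces in N, time in s.
With the tool pointing down it reaches from about 425 to 800 mm from the base axis. Payload 8.3 kg.
Tool frame: the origin (TCP) lies at the very end of the fingers, on their centre line; the grasp point (between the pads) lies 19 mm behind it; z points along the fingers, y is the direction in which the jaws open and shut (so a half turn about z gives the same grasp; the last joint's range is limited). The gripper opens to 85 mm and grips with 20 to 120 N. Pads are 22 mm wide; open, the fingers measure 114 mm over their backs; the gripper's body (76 mm by 85 mm) begins 54 mm behind the grasp point. The pads swing forward as they close: fully open they stand 13 mm farther back than shut.
Start: joints at [-71.958, 21.967, 0.94, 78.501, -0.361, 79.538, -2.664], TCP at [230.496, 580.926, 231.279] pointing down, gripper open.
Joint ranges: [-169.22, 169.22], [-14.56, 117.87], [-87.37, 89.26], [10.42, 133.3], [-82.24, 262.24], [0.94, 117.77], [-172.7, 172.7]. Speed limits (degrees/s): [136.94, 136.94, 172.46, 172.46, 180, 180, 180].

## Interface

Orientations are given as a 3x3 rotation matrix whose columns are the frame's x, y, z axes.
In Python, from workcell import ctrl gives the robot as it stands.
- The arm moves only by the tool arm_command, never from a script. Its argument "rows" is text: rows parted by semicolons, each of 6 numbers parted by spaces: the shift along the tool's x, y, z in m, then the turn, a rotation vector about the tool's x, y, z in degrees. In form: x y z wx wy wz; .... A call has 1 to 10 rows; each row shifts and turns the commanded pose from where the row before left it, along the tool's axes as they then stand; what a row does not reach is not made up. A row lasts 1/10 s, in which the tool goes at most 50 mm and 8.59 degrees, less where a joint would pass 70% of its speed; a pose out of reach is approached as far as the arm can. A call is refused whole if a number of a shift passes 0.05 or a number of a turn 8.59, either way. A call with a gripper value outside its range is refused whole. "hand" is the closure, from -1 (fully open) to 1 (shut), set as the call begins (left out, the last holds). The fingers move at their own pace and stop on an object; "squeeze" is the grip in N (left out, the last holds). Time passes only in rows, so rows that do not move let the fingers close. It gives the time, the measured TCP pose, the force and the opening at its end, in the units of the state.
- ctrl.read_state(): the state, without advancing time (a new reading comes with each control period).
- ctrl.snapshot(name): name is "scene" or "top" or "wrist"; returns the picture (384x512x3 uint8, red, green, blue); there is no depth.
- ctrl.get_calibration(name): a dict with "fovy" (degrees; the focal length in pixels is half the picture's height over the tangent of half this angle, whatever the lens; pixels are square), "cx", "cy" (the principal point, pixels), "dist" ([k1, k2, p1, p2, k3] as OpenCV has them; the pictures are not rectified), "extrinsics" (4x4, takes a point from world to camera coordinates). Camera axes: x right, y up, looking along -z (the intrinsics and any distortion apply to the point x, -y, -z); pixel columns grow to the right and rows downward; lengths in mm; the calibration is good to about 2 mm. A picture is of the moment at which its call begins: read the wrist's pose just before it. get_calibration takes no time and is no camera call; for the wrist camera it gives the pose at the moment of the call.
- ctrl.hand_in(): hands the job in, once; it reports no verdict.
Trained networks look in the newest picture that a camera, given by its name, has taken for a name from the list of things; names that differ only in an ending like _2 or _b are one class to them, and where a whole thing is asked for, a point or a joint stands for the part that bears it (a point fixed in the world has none). Each returns a list of dicts, best first, with "p" (0 to 1); they miss things now and then, are a little off and sometimes report something else, mostly with a low value. They report only what shows in the picture. A call takes as long as a camera call. They do not tell look-alikes from the thing itself.
- ctrl.look_for(camera, target): "extent" ([left, top, width, height] in pixels, round what is visible of it).
- ctrl.silhouettes(camera, target): "region" (384x512 bool, what is visible of it) and "extent" ([left, top, width, height] in pixels, round what is visible of it).
The state is a dict: "t": time; "qpos": joint angles; "qd": joint speeds; "joint_torque": joint torques, N m; "position": TCP position; "tcp_rot": TCP orientation; "wrist_force": force on the tool from outside, world axes, zero at the start; "moment": the same for the moment, N m; "opening": finger opening in mm.
Only numpy, scipy, OpenCV 4.12 (cv2) and the standard library are available. Lean on these libraries where they do the work, as an engineer would, in place of code of your own. Each camera call takes 0.05 s, during which the arm holds its last target.

## Working session

There is one attempt and no reset: what is moved stays moved. The work goes in short steps, Python scripts to look and compute and a tool call to move; the robot and the scene stay as the last step left them, time stands still between calls to the robot, and variables do not carry over. Pictures are saved under pics/ and viewed, and the job is handed in when it is done.

Besides the shell and the picture viewer there is one more tool, called after "Emit:" as name(argument=value, ...), one argument or row to a line, values as JSON. arm_command: Moves the arm, as the interface text tells. Its arguments: {"type":"object","properties":{"rows":{"type":"string"},"hand":{"type":"number"},"squeeze":{"type":"number"}},"required":["rows"]}

```bash
mkdir -p pics; cat > h.py <<'E'
from workcell import ctrl
import numpy as np, cv2
def snap(cam,name):
    im=ctrl.snapshot(cam); cv2.imwrite('pics/'+name+'.png',cv2.cvtColor(im,cv2.COLOR_RGB2BGR)); return im
def K(c):
    f=192/np.tan(np.radians(c['fovy']/2)); return np.array([[f,0,c['cx']],[0,f,c['cy']],[0,0,1]])
D=np.diag([1.,-1,-1])
def proj(c,P):
    E=np.array(c['extrinsics']); X=(np.atleast_2d(P)@E[:3,:3].T+E[:3,3])@D
    return cv2.projectPoints(X.reshape(-1,1,3),np.zeros(3),np.zeros(3),K(c),np.array(c['dist'],float))[0][:,0]
def ray(c,uv,z):
    E=np.array(c['extrinsics']); uv=np.atleast_2d(uv).astype(float)
    n=cv2.undistortPoints(uv.reshape(-1,1,2),K(c),np.array(c['dist'],float))[:,0]
    d=np.c_[n,np.ones(len(n))]@D@E[:3,:3]; o=-E[:3,:3].T@E[:3,3]
    return o+d*((z-o[2])/d[:,2])[:,None]
E
python3 - <<'E'
from h import *
s=ctrl.read_state(); print({k:np.round(v,3).tolist() for k,v in s.items()})
for c in ['scene','top','wrist']:
    snap(c,c+'0'); cal=ctrl.get_calibration(c); print(c,cal['fovy'],cal['cx'],cal['cy'],cal['dist'],np.round(cal['extrinsics'],3).tolist())
E
```

```text
{'t': 0.0, 'qpos': [-71.957, 22.017, 0.938, 78.562, -0.361, 79.537, -2.663], 'qd': [0.025, -0.129, 0.071, -0.029, 0.026, -0.01, 0.058], 'joint_torque': [-0.001, -62.759, 0.844, -37.183, 0.017, 0.014, 0.0], 'position': [230.331, 580.472, 230.255], 'tcp_rot': [[-0.93, 0.369, -0.001], [0.369, 0.93, -0.002], [-0.0, -0.002, -1.0]], 'wrist_force': [-0.193, 0.606, -0.312], 'moment': [-0.02, 0.016, -0.054], 'opening': 85.374}
scene 47.6302313223618 252.70696253951675 193.54018709274 [0.01033154 0.         0.         0.         0.        ] [[-0.712, 0.702, 0.003, 355.263], [-0.579, -0.59, 0.563, 282.568], [0.397, 0.399, 0.826, -1400.885], [0.0, 0.0, 0.0, 1.0]]
top 52.42584058494406 254.77812465622836 194.0037280085372 [-0.01469231  0.          0.          0.          0.        ] [[0.001, -1.0, 0.011, 36.514], [0.996, 0.002, 0.091, -569.83], [-0.091, 0.011, 0.996, -1196.296], [0.0, 0.0, 0.0, 1.0]]
wrist 70.65890538970746 257.4484102932961 192.20028595712188 [-0.05706368  0.          0.          0.          0.        ] [[0.367, 0.93, -0.002, -625.396], [-0.884, 0.349, -0.312, 41.135], [-0.29, 0.116, 0.95, -378.659], [0.0, 0.0, 0.0, 1.0]]
```

View pics/scene0.png

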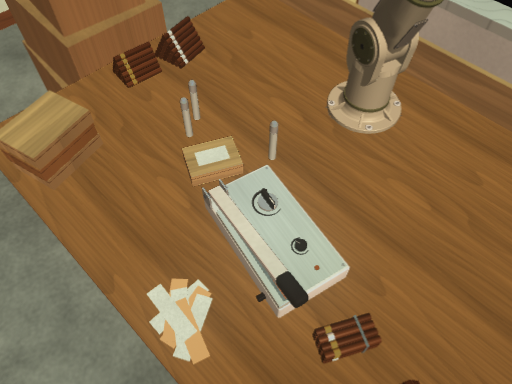

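View pics/top0.png

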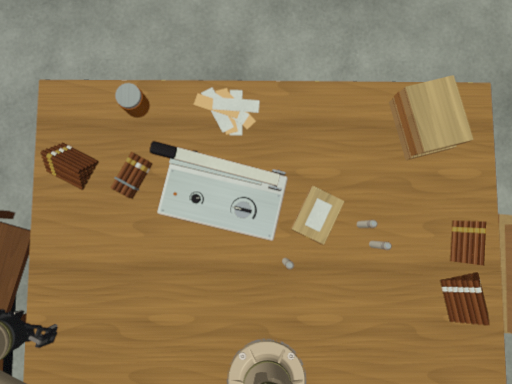

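View pics/wrist0.png

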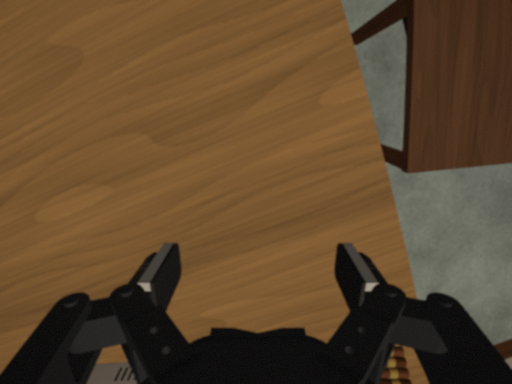

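```bash
python3 - <<'E'
from h import *
for c in ['top','scene']:
    for t in ['sealer','dial','dial_tip','cool_dial','press_grip','bundle','cigar_box','tube']:
        print(c,t,[(np.round(r['extent']).tolist(),round(r['p'],2)) for r in ctrl.look_for(c,t)][:5])
E
```

```text
top sealer [([149.0, 142.0, 139.0, 98.0], 0.63)]
top dial [([236.0, 200.0, 13.0, 19.0], 0.78), ([151.0, 141.0, 129.0, 46.0], 0.29)]
top dial_tip [([233.0, 205.0, 18.0, 12.0], 0.54)]
top cool_dial [([152.0, 144.0, 124.0, 40.0], 0.62), ([191.0, 197.0, 9.0, 6.0], 0.38)]
top press_grip [([152.0, 142.0, 128.0, 42.0], 0.63)]
top bundle [([110.0, 154.0, 38.0, 41.0], 0.89)]
top cigar_box [([290.0, 188.0, 52.0, 55.0], 0.75)]
top tube [([282.0, 257.0, 8.0, 8.0], 0.62)]
scene sealer [([204.0, 163.0, 142.0, 155.0], 0.84)]
scene dial [([254.0, 192.0, 24.0, 20.0], 0.8)]
scene dial_tip [([257.0, 187.0, 19.0, 24.0], 0.67), ([296.0, 237.0, 13.0, 15.0], 0.57)]
scene cool_dial []
scene press_grip [([209.0, 187.0, 100.0, 124.0], 0.69)]
scene bundle [([312.0, 312.0, 67.0, 50.0], 0.56), ([254.0, 187.0, 24.0, 27.0], 0.4)]
scene cigar_box [([183.0, 134.0, 62.0, 51.0], 0.78)]
scene tube [([267.0, 123.0, 11.0, 36.0], 0.84), ([180.0, 96.0, 11.0, 42.0], 0.72), ([188.0, 80.0, 11.0, 39.0], 0.68), ([311.0, 312.0, 68.0, 48.0], 0.68), ([259.0, 189.0, 20.0, 22.0], 0.43)]
```

```bash
python3 - <<'E'
import cv2
a=cv2.imread('pics/top0.png')[135:250,145:295]; cv2.imwrite('pics/topz.png',cv2.resize(a,None,fx=5,fy=5,interpolation=cv2.INTER_CUBIC))
a=cv2.imread('pics/scene0.png')[155:325,195:355]; cv2.imwrite('pics/scz.png',cv2.resize(a,None,fx=3.5,fy=3.5,interpolation=cv2.INTER_CUBIC))
E
```

```text
(no output)
```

View pics/topz.png

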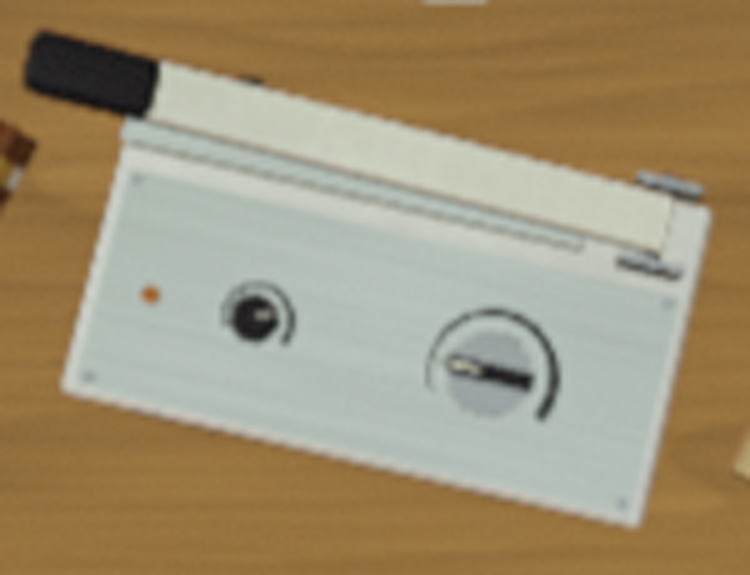

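View pics/scz.png

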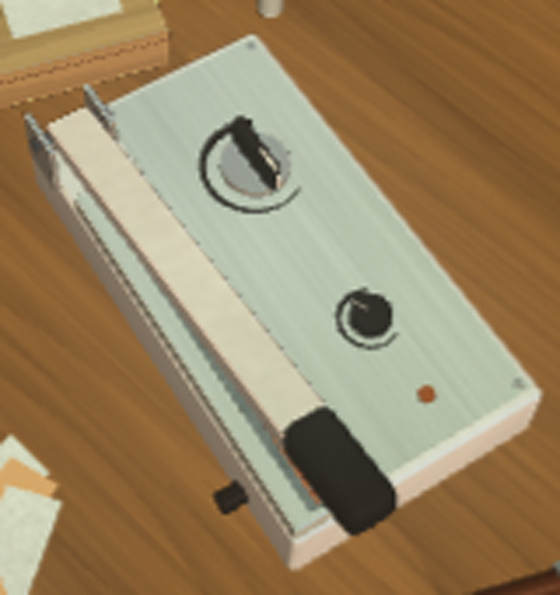

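```bash
cat >> h.py <<'E'
S=None
E
python3 - <<'E'
from h import *
from scipy.optimize import least_squares
ct=ctrl.get_calibration('top');cs=ctrl.get_calibration('scene')
top=lambda p:np.array(p)/5+[145,135]-0.4
sc=lambda p:np.array(p)/3.5+[195,155]-0.36
P=np.array([[-100,180,70],[-100,-180,70],[-30,-70,79],[-30,75,84]],float)
T=top([(65,392),(640,525),(490,375),(252,317)]);Sx=sc([(540,393),(255,37),(254,164),(370,312)])
print(ray(ct,T[:2],70),ray(cs,Sx[:2],70))
def W(p,P):
    c,s=np.cos(p[2]),np.sin(p[2]); return P@np.array([[c,s,0],[-s,c,0],[0,0,1]])+[p[0],p[1],0]
def f(p,a=1,b=1): return np.r_[a*(proj(ct,W(p,P))-T).ravel(),b*(proj(cs,W(p,P))-Sx).ravel()]
for a,b in((1,1),(1,0),(0,1)):
    r=least_squares(f,[550,0,-.23],args=(a,b)); print(r.x,np.degrees(r.x[2])); print(np.round(f(r.x),1)); 
    if (a,b)==(1,1):
        print('hub',W(r.x,np.array([[-30,-70,70.]])),'cool',W(r.x,np.array([[-30,75,70.]])))
# pointer
t=ray(ct,top([(447,362),(532,378)]),102); print(t, np.degrees(np.arctan2(*(t[0]-t[1])[[1,0]])))
for n in [(288,265)]: print('tube top',ray(ct,[n],149),ray(ct,[(287,262)],149))
E
```

```text
[[507.99992225 329.30340478  70.        ]
 [428.90898059 -15.71593325  70.        ]] [[512.76178894 330.70616395  70.        ]
 [433.83267203  -9.4958834   70.        ]]
[ 5.66748605e+02  1.35549913e+02 -2.30517731e-01] -13.20769309383378
[-1.4 -0.8  0.4  0.2 -0.  -1.2  0.1 -0.8  1.6  0.2 -0.5 -2.7 -0.1 -0.6
 -0.2 -0.1]
hub [[521.54844681  74.25598479  70.        ]] cool [[554.6782774  215.42047865  70.        ]]
[ 5.64894625e+02  1.35094101e+02 -2.26058659e-01] -12.952207080354535
[-1.2  0.1  0.7  0.6  0.2 -0.6  0.3 -0.1  2.1 -0.8 -0.5 -3.1  0.1 -1.1
  0.3 -0.8]
[ 5.68376909e+02  1.36140991e+02 -2.32843511e-01] -13.340950466002019
[-1.6 -1.5  0.1 -0.2 -0.3 -1.7 -0.1 -1.4  1.3  1.  -0.6 -2.2 -0.3 -0.1
 -0.5  0.6]
[[524.50376276  98.82965464 102.        ]
 [515.19482401  49.05398807 102.        ]] 79.4070333223804
tube top [[360.83368431 -53.765438   149.        ]] [[369.0707974  -51.04056213 149.        ]]
```

Emit:
arm_command(
  rows="-0.03 -0.021 0 0 0 0;-0.033 -0.0235 0 0 0 0;-0.033 -0.0235 0 0 0 0;-0.033 -0.0235 0 0 0 0;-0.033 -0.0235 0 0 0 0;-0.033 -0.0235 0 0 0 0;-0.033 -0.0235 0 0 0 0;-0.033 -0.0235 0 0 0 0;-0.033 -0.0235 0 0 0 0;-0.033 -0.0235 0 0 0 0",
  hand=1,
  squeeze=40,
)

```text
t: 1.95
position: [449.4, 242.8, 231.6]
tcp_rot: [[-0.93, 0.369, 0.0], [0.369, 0.93, 0.001], [-0.0, 0.001, -1.0]]
wrist_force: [0.6, 0.6, -0.4]
opening: -0.1
```

```bash
cat >> h.py <<'E'
HUB=np.array([521.4,74.2,70.]); YAW=-13.1
def st():
    s=ctrl.read_state(); R=np.array(s['tcp_rot']); p=np.array(s['position'])
    print('t',s['t'],'p',np.round(p,1),'phi',round(np.degrees(np.arctan2(R[1,0],R[0,0])),2),'z',np.round(R[:,2],3),'q',np.round(s['qpos'],1),'F',np.round(s['wrist_force'],1),'M',np.round(s['moment'],2),'op',round(s['opening'],1))
    return p,R
def to(theta_rel,r,off,z,phi=None):
    """tool shift (mm) to reach bar-frame point; theta_rel: bar angle rel. sealer x"""
    p,R=st(); a=np.radians(theta_rel+YAW); bx=np.array([np.cos(a),np.sin(a),0]); by=np.array([-np.sin(a),np.cos(a),0])
    t=HUB+r*bx+off*by+[0,0,z]; d=R.T@(t-p)
    phi0=np.degrees(np.arctan2(R[1,0],R[0,0])); ph=(theta_rel+YAW+90) if phi is None else phi
    w=-((ph-phi0+180)%360-180)
    print('target',np.round(t,1),'tool shift',np.round(d,1),'tool wz',round(w,2))
E
python3 - <<'E'
from h import *
to(90,22,-24,160)
E
```

```text
t 1.95 p [449.4 242.8 231.6] phi 158.36 z [ 0.     0.001 -1.   ] q [-45.3   7.6  14.8  96.8  -2.   75.8  38.3] F [ 0.6  0.6 -0.4] M [ 0.05 -0.06  0.04] op -0.1
target [549.8  90.2 230. ] tool shift [-149.6 -104.8    1.6] tool wz -8.54
```

Emit:
arm_command(
  rows="-0.033 -0.023 0 0 0 -2;-0.033 -0.023 0 0 0 -2;-0.033 -0.023 0 0 0 -2;-0.033 -0.023 0 0 0 -2.5;-0.018 -0.013 0 0 0 0;0 0 0 0 0 0;0 0 0 0 0 0",
)

```text
t: 2.65
position: [558.8, 98.2, 231.1]
tcp_rot: [[-0.974, 0.228, -0.0], [0.228, 0.974, 0.0], [0.0, -0.0, -1.0]]
wrist_force: [-0.3, 1.0, -0.5]
opening: -0.1
```

```bash
python3 - <<'E'
from h import *
to(90,22,-24,160)
im=snap('wrist','w1'); c=ctrl.get_calibration('wrist'); print(np.round(proj(c,[HUB,HUB+[0,0,9]]),1)); print(np.round(c['extrinsics'],3).tolist())
for t in ['dial','dial_tip']: print(ctrl.look_for('wrist',t)[:2])
snap('scene','s1')
E
```

```text
t 2.65 p [558.8  98.2 231.1] phi 166.8 z [-0.  0. -1.] q [-30.9  15.2  21.9  88.7  -5.8  77.2  68.4] F [-0.3  1.  -0.5] M [-0.04 -0.05 -0.  ] op -0.1
target [549.8  90.2 230. ] tool shift [ 7.  -9.8  1.1] tool wz -0.1
[[227.2 150. ]
 [226.4 151.3]]
[[0.225, 0.974, 0.0, -223.544], [-0.926, 0.214, -0.311, 535.952], [-0.303, 0.07, 0.95, -216.075], [0.0, 0.0, 0.0, 1.0]]
[{'extent': [197.6, 124.0, 59.8, 45.7], 'p': 0.56}]
[{'extent': [196.7, 125.0, 57.8, 43.5], 'p': 0.91}, {'extent': [344.2, 137.4, 31.4, 24.6], 'p': 0.75}]
```

View pics/w1.png

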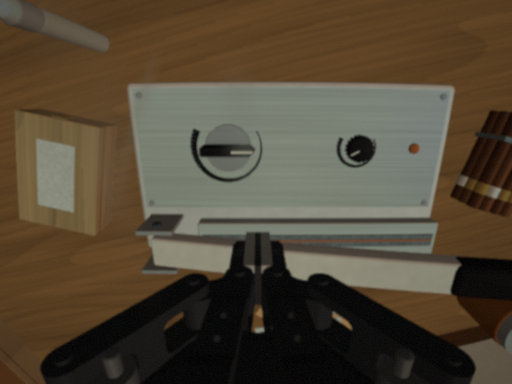

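View pics/s1.png

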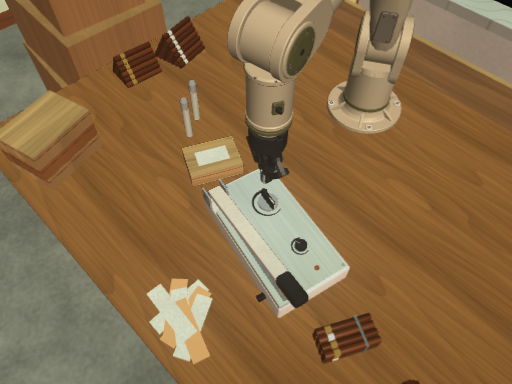

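```bash
python3 - <<'E'
import cv2
a=cv2.imread('pics/w1.png')[75:225,120:460]; cv2.imwrite('pics/w1z.png',cv2.resize(a[40:115,60:160],None,fx=7,fy=7,interpolation=cv2.INTER_CUBIC))
E
```

```text
(no output)
```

View pics/w1z.png

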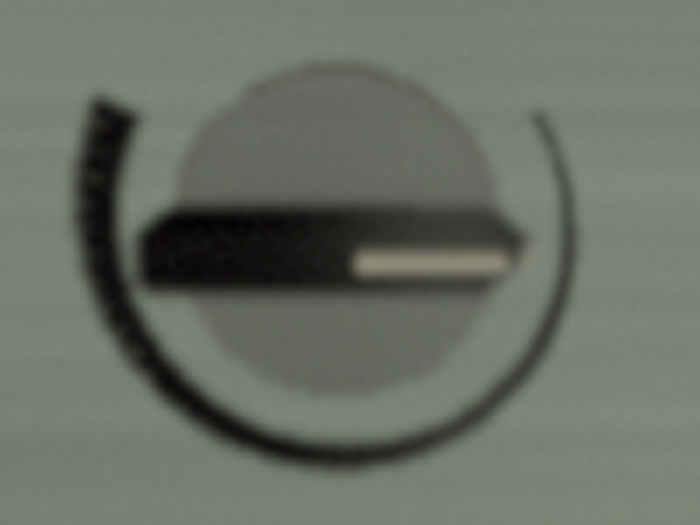

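```bash
python3 - <<'E'
from h import *
c=ctrl.get_calibration('wrist')
print(ray(c,[[227.9,147.2]],79),ray(c,[[227.9,147.2]],77))
a=ray(c,[[129.5,84.5],[453,87.]],70);print(a,np.linalg.norm(a[1]-a[0]),np.degrees(np.arctan2(*(a[1]-a[0])[[1,0]]))-90)
E
```

```text
[[517.4380787   77.44490512  79.        ]] [[517.6880819   77.16454851  77.        ]]
[[429.92972313  -8.86555335  70.        ]
 [508.05903898 329.70691256  70.        ]] 347.470149318365 -12.994168250454607
```

```bash
python3 - <<'E'
from h import *
ct=ctrl.get_calibration('top');cs=ctrl.get_calibration('scene');cw=ctrl.get_calibration('wrist')
top=lambda p:np.array(p)/5+[145,135]-0.4
sc=lambda p:np.array(p)/3.5+[195,155]-0.36
print('skirt',ray(ct,top([(490,375)]),79),ray(cs,sc([(254,164)]),79))
print('cool',ray(ct,top([(252,317)]),84),ray(cs,sc([(370,312)]),84),ray(cw,[[359,150]],84))
E
```

```text
skirt [[518.10303773  74.09638318  79.        ]] [[522.59313506  75.72830181  79.        ]]
cool [[552.21111393 215.80321349  84.        ]] [[554.54238039 215.81578182  84.        ]] [[550.9031004  214.75449175  84.        ]]
```

```bash
sed -i 's/^HUB=.*/HUB=np.array([519.,75.6,70.]); YAW=-13.0/' h.py; python3 - <<'E'
from h import *
to(90,22,-25,15)
E
```

```text
t 2.85 p [558.3  99.7 231.3] phi 166.99 z [-0.     0.001 -1.   ] q [-31.   15.1  21.8  88.8  -5.8  77.2  68.4] F [ 0.2 -0.4 -0. ] M [ 0.03 -0.01  0.02] op -0.1
target [548.3  91.4  85. ] tool shift [  7.8 -10.4 146.3] tool wz -0.01
```

Emit:
arm_command(
  rows="0.004 -0.005 0.03 0 0 0;0.004 -0.005 0.03 0 0 0;0 0 0.03 0 0 0;0 0 0.02 0 0 0;0 0 0 0 0 0;0 0 0 0 0 0",
)

```text
t: 3.45
position: [548.7, 91.0, 121.9]
tcp_rot: [[-0.974, 0.226, 0.0], [0.226, 0.974, 0.0], [0.0, 0.0, -1.0]]
wrist_force: [0.1, 0.7, -0.1]
opening: -0.1
```

```bash
python3 - <<'E'
from h import *
to(90,22,-25,15)
snap('wrist','w2'); c=ctrl.get_calibration('wrist'); snap('scene','s2')
print(proj(c,[HUB+[0,0,9]]))
a=cv2.imread('pics/s2.png')[130:260,190:340]; cv2.imwrite('pics/s2z.png',cv2.resize(a,None,fx=4.5,fy=4.5,interpolation=cv2.INTER_CUBIC))
E
```

```text
t 3.45 p [548.7  91.  121.9] phi 166.92 z [ 0.  0. -1.] q [-30.   18.7  21.2  98.9  -7.4  63.8  70.4] F [ 0.1  0.7 -0.1] M [ 0.05 -0.04 -0.03] op -0.1
target [548.3  91.4  85. ] tool shift [ 0.5  0.3 36.9] tool wz -0.08
[[225.18169518 182.77009459]]
```

View pics/w2.png

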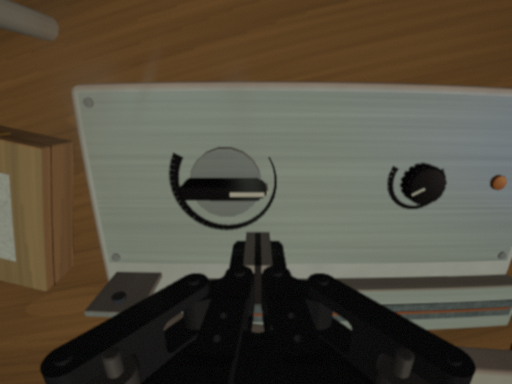

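View pics/s2z.png

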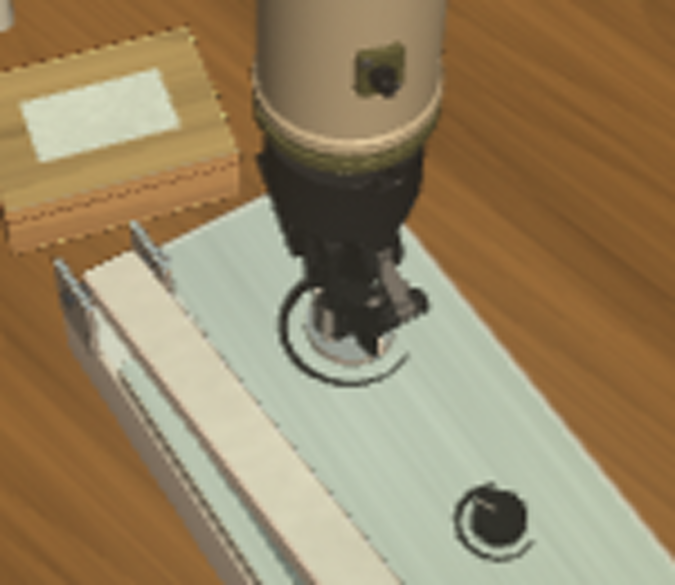

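Emit:
arm_command(
  rows="0 0 0.015 0 0 0;0 0 0.015 0 0 0;0 0 0.007 0 0 0;0.004 0 0 0 0 0;0.002 0 0 0 0 0;0.001 0 0 0 0 0;0 0 0 0 0 0",
)

```text
t: 4.25
position: [542.3, 92.1, 85.1]
tcp_rot: [[-0.974, 0.227, 0.001], [0.227, 0.974, 0.0], [-0.001, 0.001, -1.0]]
wrist_force: [-0.3, 0.2, 0.6]
opening: -0.1
```

Emit:
arm_command(
  rows="0.001 0 0 0 0 0;0.001 0 0 0 0 0;0.001 0 0 0 0 0;0 0 0 0 0 0",
)

```text
t: 4.65
position: [539.3, 92.5, 84.4]
tcp_rot: [[-0.974, 0.227, 0.001], [0.227, 0.974, -0.0], [-0.001, 0.0, -1.0]]
wrist_force: [0.5, -0.4, -0.4]
opening: -0.0
```

Emit:
arm_command(
  rows="0.001 0 0 0 0 -1;0.001 0 0 0 0 -1;0 0 0 0 0 0",
)

```text
t: 4.95
position: [538.4, 93.2, 84.6]
tcp_rot: [[-0.981, 0.192, 0.003], [0.192, 0.981, 0.0], [-0.003, 0.001, -1.0]]
wrist_force: [6.7, 0.9, -4.0]
opening: -0.1
```

Emit:
arm_command(
  rows="0.001 0 0 0 0 -2.5;0.001 0 0 0 0 -2.5;0.001 0 0 0 0 -2.5;0.001 0 0 0 0 -2.5;0 0 0 0 0 0",
)

```text
t: 5.45
position: [536.8, 95.1, 85.3]
tcp_rot: [[-1.0, 0.017, 0.008], [0.017, 1.0, 0.002], [-0.008, 0.002, -1.0]]
wrist_force: [15.4, 4.7, -9.9]
opening: 0.4
```

Emit:
arm_command(
  rows="0.001 0 0 0 0 -2.5;0.001 0 0 0 0 -2.5;0.001 0 0 0 0 -2.5;0.001 0 0 0 0 -2.5;0 0 0 0 0 0",
)

```text
t: 5.95
position: [529.6, 94.3, 84.5]
tcp_rot: [[-0.988, -0.157, 0.001], [-0.157, 0.988, 0.001], [-0.001, 0.001, -1.0]]
wrist_force: [4.1, 3.1, -2.7]
opening: -0.0
```

```bash
python3 - <<'E'
from h import *
to(120,22,-16,15)
snap('wrist','w3'); snap('top','t3')
a=cv2.imread('pics/t3.png')[180:240,210:280]; cv2.imwrite('pics/t3z.png',cv2.resize(a,None,fx=8,fy=8,interpolation=cv2.INTER_CUBIC))
E
```

```text
t 5.95 p [529.6  94.3  84.5] phi -170.99 z [ 0.001  0.001 -1.   ] q [-27.5  18.6  16.8 103.8  -6.3  58.4  90.8] F [ 4.1  3.1 -2.7] M [ 0.79 -0.82  0.04] op -0.0
target [527.9 101.3  85. ] tool shift [ 0.6  7.2 -0.5] tool wz -7.99
```

View pics/w3.png

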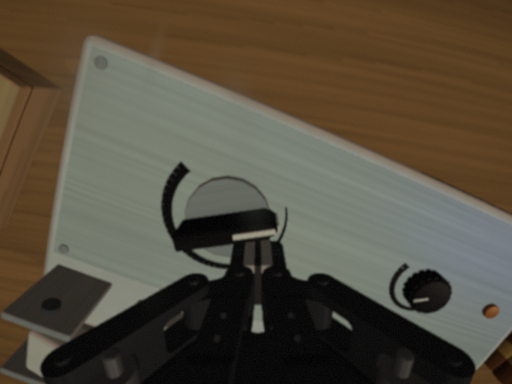

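View pics/t3z.png

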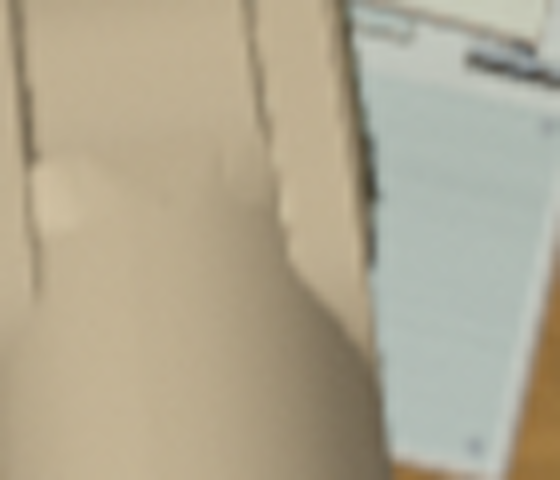

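Emit:
arm_command(
  rows="0.001 0 0 0 0 -2;0.001 0 0 0 0 -2;0 0 0 0 0 0;0 0 0 0 0 0;0 0 0 0 0 0",
)

```text
t: 6.55
position: [528.6, 94.8, 84.6]
tcp_rot: [[-0.975, -0.223, 0.003], [-0.223, 0.975, 0.002], [-0.004, 0.001, -1.0]]
wrist_force: [9.0, 6.3, -5.8]
opening: -0.1
```

```bash
python3 - <<'E'
from h import *
to(120,22,-16,15); snap('wrist','w4')
a=cv2.imread('pics/w4.png')[140:300,140:320]; cv2.imwrite('pics/w4z.png',cv2.resize(a,None,fx=3.5,fy=3.5,interpolation=cv2.INTER_CUBIC))
E
```

```text
t 6.55 p [528.6  94.8  84.6] phi -167.09 z [ 0.003  0.002 -1.   ] q [-27.   18.4  16.1 104.   -6.   58.2  94.4] F [ 9.   6.3 -5.8] M [ 1.35 -1.89  0.02] op -0.1
target [527.9 101.3  85. ] tool shift [-0.7  6.5 -0.4] tool wz -4.09
```

View pics/w4z.png

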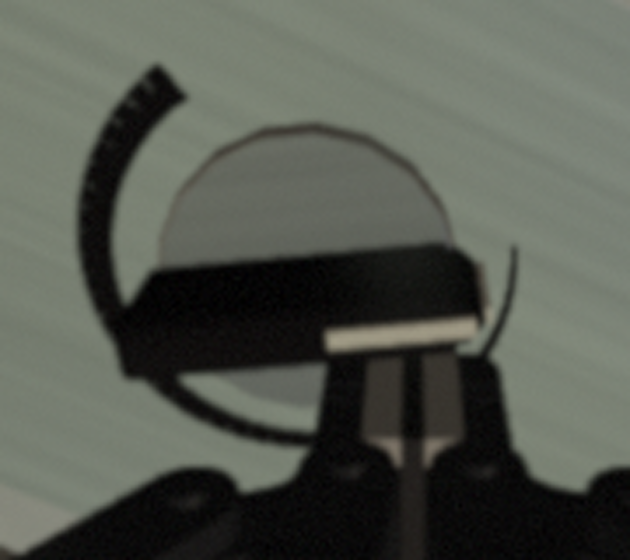

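Emit:
arm_command(
  rows="-0.005 0 0 0 0 0;-0.005 0 0 0 0 0;0 0 -0.02 0 0 0;0 0 -0.03 0 0 -2;0 0 -0.02 0 0 -2;0 0 0 0 0 0",
)

```text
t: 7.2
position: [538.6, 94.9, 157.3]
tcp_rot: [[-0.957, -0.29, 0.004], [-0.29, 0.957, 0.001], [-0.004, -0.0, -1.0]]
wrist_force: [0.7, -0.3, 0.0]
opening: 0.3
```

```bash
python3 - <<'E'
from h import *
to(120,22,25,85); snap('wrist','w5')
E
```

```text
t 7.2 p [538.6  94.9 157.3] phi -163.14 z [ 0.004  0.001 -1.   ] q [-26.9  15.1  16.2  98.   -4.5  67.3  97.4] F [ 0.7 -0.3  0. ] M [ 0.03 -0.03 -0.03] op 0.3
target [488.7  89.3 155. ] tool shift [49.4  9.2  2.1] tool wz -0.14
```

View pics/w5.png

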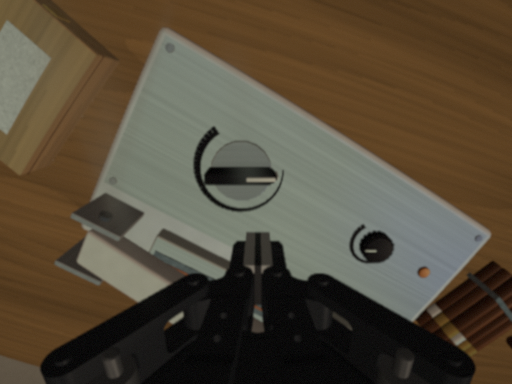

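Emit:
arm_command(
  rows="0.02 0.003 0 0 0 0;0.02 0.004 0 0 0 0;0.01 0 0 0 0 0;0 0 0.025 0 0 0;0 0 0 0 0 0",
)

```text
t: 7.75
position: [484.9, 86.7, 126.4]
tcp_rot: [[-0.957, -0.29, -0.005], [-0.29, 0.957, -0.002], [0.005, -0.0, -1.0]]
wrist_force: [-1.3, 0.4, 0.7]
opening: 0.2
```

```bash
python3 - <<'E'
from h import *
to(120,21,25,15); snap('wrist','w6')
E
```

```text
t 7.75 p [484.9  86.7 126.4] phi -163.17 z [-0.005 -0.002 -1.   ] q [-28.   10.6  15.9 107.5  -3.2  62.6  95.9] F [-1.3  0.4  0.7] M [-0.02 -0.04  0.02] op 0.2
target [489.   88.4  85. ] tool shift [-4.6  0.4 41.4] tool wz -0.17
```

View pics/w6.png

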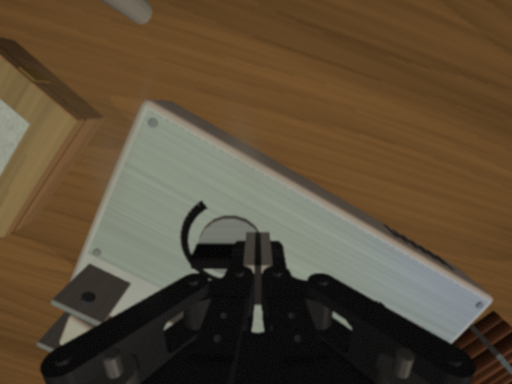

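Emit:
arm_command(
  rows="0 0 0.015 0 0 0;0 0 0.015 0 0 0;0 0 0.011 0 0 0;-0.005 0 0 0 0 0;-0.004 0 0 0 0 0;0 0 0 0 0 0",
)

```text
t: 8.4
position: [496.9, 90.3, 89.1]
tcp_rot: [[-0.957, -0.29, 0.001], [-0.29, 0.957, 0.0], [-0.001, -0.0, -1.0]]
wrist_force: [0.1, -1.0, -0.2]
opening: 0.3
```

```bash
python3 - <<'E'
from h import *
to(120,20,15,15)
E
```

```text
t 8.4 p [496.9  90.3  89.1] phi -163.14 z [ 0.001  0.    -1.   ] q [-27.5  14.4  15.6 108.4  -4.5  57.8  96.9] F [ 0.1 -1.  -0.2] M [ 0.   -0.02 -0.04] op 0.3
target [498.8  90.3  85. ] tool shift [-1.8 -0.6  4.1] tool wz -0.14
```

Emit:
arm_command(
  rows="0 0 0.003 0 0 0;-0.001 0 0 0 0 0;-0.001 0 0 0 0 0;0 0 0 0 0 0",
)

```text
t: 8.8
position: [497.3, 90.6, 85.3]
tcp_rot: [[-0.957, -0.29, -0.001], [-0.29, 0.957, -0.0], [0.001, 0.0, -1.0]]
wrist_force: [-2.3, -0.1, 0.3]
opening: -0.1
```

Emit:
arm_command(
  rows="-0.0018 0.0012 0 0 0 5;0 0 0 0 0 0",
)

```text
t: 9.0
position: [497.9, 91.9, 85.1]
tcp_rot: [[-0.979, -0.202, -0.002], [-0.202, 0.979, -0.001], [0.002, -0.0, -1.0]]
wrist_force: [-4.2, -1.2, 4.0]
opening: -0.3
```

Emit:
arm_command(
  rows="-0.0018 0.0012 0 0 0 5;0 0 0 0 0 0",
)

```text
t: 9.2
position: [498.4, 93.4, 85.0]
tcp_rot: [[-0.993, -0.116, -0.004], [-0.116, 0.993, -0.001], [0.004, -0.0, -1.0]]
wrist_force: [-9.9, -2.9, 7.4]
opening: 0.4
```

Emit:
arm_command(
  rows="-0.0018 0.0012 0 0 0 5;0 0 0 0 0 0",
)

```text
t: 9.4
position: [501.3, 95.3, 85.2]
tcp_rot: [[-1.0, -0.03, -0.002], [-0.03, 1.0, -0.0], [0.002, 0.0, -1.0]]
wrist_force: [0.1, 0.1, -0.1]
opening: 0.3
```

```bash
python3 - <<'E'
from h import *
to(105,20,15,15); snap('wrist','w7')
E
```

```text
t 9.4 p [501.3  95.3  85.2] phi -178.29 z [-0.002 -0.    -1.   ] q [-29.5  15.5  17.6 107.7  -5.5  57.7  82.2] F [ 0.1  0.1 -0.1] M [ 0.01 -0.03  0.01] op 0.3
target [503.3  95.1  85. ] tool shift [-2.  -0.3  0.2] tool wz -0.29
```

View pics/w7.png

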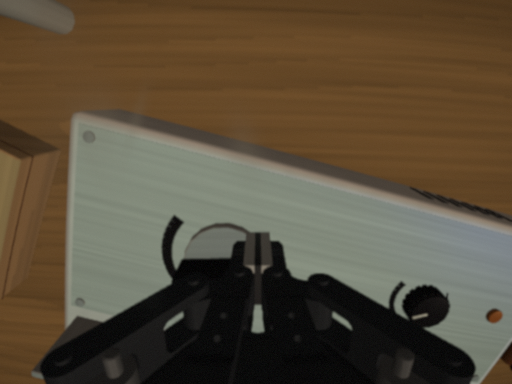

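Emit:
arm_command(
  rows="-0.0018 0.0012 0 0 0 5;-0.0018 0.0012 0 0 0 5;-0.0018 0.0012 0 0 0 5;0 0 0 0 0 0",
)

```text
t: 9.85
position: [508.1, 98.6, 85.4]
tcp_rot: [[-0.974, 0.228, 0.001], [0.228, 0.974, -0.0], [-0.001, 0.0, -1.0]]
wrist_force: [-0.5, -0.4, -0.3]
opening: 0.0
```

Emit:
arm_command(
  rows="-0.0018 0.0012 0 0 0 5;-0.0018 0.0012 0 0 0 5;0 0 0 0 0 0",
)

```text
t: 10.15
position: [510.3, 100.6, 85.1]
tcp_rot: [[-0.92, 0.392, -0.003], [0.392, 0.92, 0.0], [0.003, -0.001, -1.0]]
wrist_force: [-7.1, 1.0, 5.1]
opening: 0.1
```

Emit:
arm_command(
  rows="-0.0018 0.0012 0 0 0 5;0 0 0 0 0 0",
)

```text
t: 10.35
position: [511.5, 101.4, 85.0]
tcp_rot: [[-0.883, 0.47, -0.005], [0.47, 0.883, 0.001], [0.005, -0.001, -1.0]]
wrist_force: [-11.7, 2.6, 8.7]
opening: 0.1
```

```bash
python3 - <<'E'
from h import *
to(75,20,15,15); snap('wrist','w8')
E
```

```text
t 10.35 p [511.5 101.4  85. ] phi 151.98 z [-0.005  0.001 -1.   ] q [-33.3  17.3  22.1 106.1  -7.7  58.3  53.9] F [-11.7   2.6   8.7] M [0.49 2.4  0.04] op 0.1
target [515.1 100.3  85. ] tool shift [-3.7  0.7 -0.1] tool wz -0.02
```

View pics/w8.png

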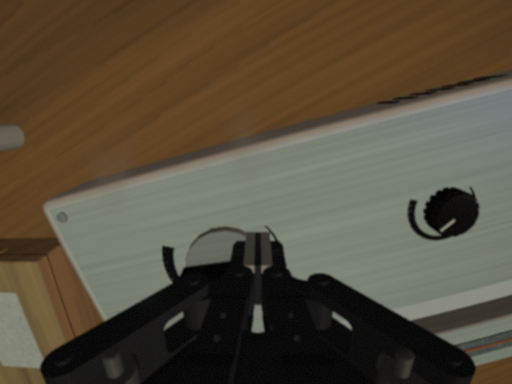

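Emit:
arm_command(
  rows="-0.0018 0.0012 0 0 0 5;0 0 0 0 0 0",
)

```text
t: 10.6
position: [515.9, 101.0, 85.3]
tcp_rot: [[-0.838, 0.545, 0.0], [0.545, 0.838, 0.0], [0.0, 0.0, -1.0]]
wrist_force: [0.3, 0.3, 0.9]
opening: 0.3
```

Emit:
arm_command(
  rows="-0.0018 0.0012 0 0 0 5;-0.0018 0.0012 0 0 0 5;0 0 0 0 0 0",
)

```text
t: 10.9
position: [521.0, 100.0, 85.4]
tcp_rot: [[-0.731, 0.682, 0.001], [0.682, 0.731, -0.0], [-0.001, 0.0, -1.0]]
wrist_force: [-0.0, 0.5, -0.2]
opening: -0.2
```

Emit:
arm_command(
  rows="-0.0018 0.0012 0 0 0 5;0 0 0 0 0 0",
)

```text
t: 11.1
position: [522.3, 100.3, 85.2]
tcp_rot: [[-0.67, 0.742, -0.001], [0.742, 0.67, 0.0], [0.001, -0.0, -1.0]]
wrist_force: [-3.1, 1.1, 2.0]
opening: -0.0
```

```bash
python3 - <<'E'
from h import *
to(55,20,15,15); snap('wrist','w9')
E
```

```text
t 11.1 p [522.3 100.3  85.2] phi 132.06 z [-0.001  0.    -1.   ] q [-35.6  18.6  25.5 104.9  -9.3  58.6  35.7] F [-3.1  1.1  2. ] M [ 0.41  0.53 -0.02] op -0.0
target [523.8 100.1  85. ] tool shift [-1.2  1.   0.2] tool wz 0.06
```

View pics/w9.png

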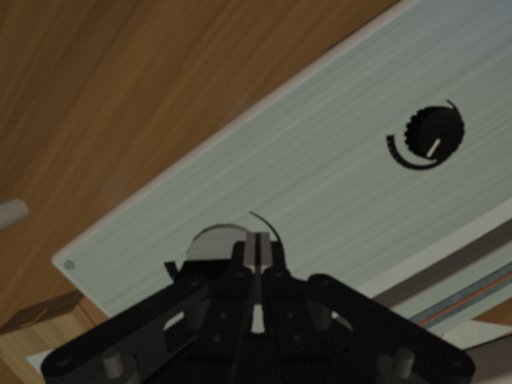

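Emit:
arm_command(
  rows="-0.0018 0.0012 0 0 0 5;-0.0018 0.0012 0 0 0 5;0 0 0 0 0 0",
)

```text
t: 11.45
position: [525.0, 100.9, 85.0]
tcp_rot: [[-0.532, 0.847, -0.003], [0.847, 0.532, 0.002], [0.003, -0.002, -1.0]]
wrist_force: [-7.4, 6.3, 5.1]
opening: -0.3
```

Emit:
arm_command(
  rows="-0.0018 0.0012 0 0 0 5;0 0 0 0 0 0",
)

```text
t: 11.65
position: [526.4, 101.2, 85.0]
tcp_rot: [[-0.457, 0.89, -0.004], [0.89, 0.457, 0.003], [0.005, -0.002, -1.0]]
wrist_force: [-9.5, 9.7, 6.8]
opening: 0.2
```

Emit:
arm_command(
  rows="-0.0018 0.0012 0 0 0 5;-0.0018 0.0012 0 0 0 5;0 0 0 0 0 0",
)

```text
t: 11.95
position: [532.7, 95.1, 85.4]
tcp_rot: [[-0.292, 0.956, 0.001], [0.956, 0.292, -0.0], [-0.001, 0.001, -1.0]]
wrist_force: [0.8, 0.3, -0.1]
opening: -0.1
```

```bash
python3 - <<'E'
from h import *
to(30,20,15,15); snap('wrist','w10')
E
```

```text
t 11.95 p [532.7  95.1  85.4] phi 107.0 z [ 0.001 -0.    -1.   ] q [-38.2  20.3  30.1 103.7 -11.6  59.1  13.3] F [ 0.8  0.3 -0.1] M [-0.08  0.01  0.  ] op -0.1
target [533.7  95.8  85. ] tool shift [0.4 1.2 0.4] tool wz 0.0
```

View pics/w10.png

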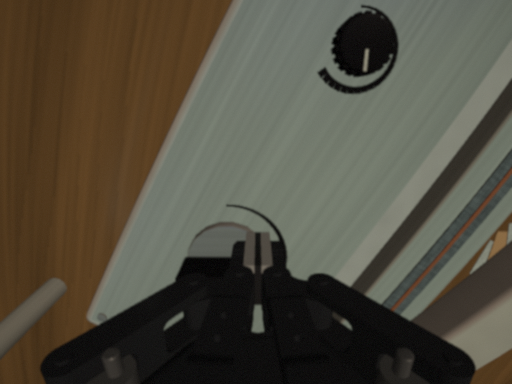

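Emit:
arm_command(
  rows="-0.0018 0.0012 0 0 0 5;-0.0018 0.0012 0 0 0 5;0 0 0 0 0 0",
)

```text
t: 12.3
position: [535.1, 94.7, 85.2]
tcp_rot: [[-0.123, 0.992, -0.001], [0.992, 0.123, 0.002], [0.002, -0.0, -1.0]]
wrist_force: [-2.0, 6.2, 1.6]
opening: 0.2
```

Emit:
arm_command(
  rows="-0.0018 0.0012 0 0 0 5;0 0 0 0 0 0",
)

```text
t: 12.5
position: [536.3, 94.5, 85.2]
tcp_rot: [[-0.038, 0.999, -0.001], [0.999, 0.038, 0.003], [0.004, -0.001, -1.0]]
wrist_force: [-2.7, 9.1, 0.8]
opening: -0.2
```

Emit:
arm_command(
  rows="-0.0018 0.0012 0 0 0 5;0 0 0 0 0 0",
)

```text
t: 12.7
position: [537.6, 94.1, 85.2]
tcp_rot: [[0.048, 0.999, -0.001], [0.999, -0.048, 0.005], [0.005, -0.001, -1.0]]
wrist_force: [-2.5, 13.9, 0.8]
opening: -0.1
```

Emit:
arm_command(
  rows="-0.0018 0.0012 0 0 0 5;0 0 0 0 0 0",
)

```text
t: 12.9
position: [539.4, 88.4, 85.4]
tcp_rot: [[0.137, 0.991, 0.0], [0.991, -0.137, 0.001], [0.001, 0.0, -1.0]]
wrist_force: [-0.0, -0.8, 0.2]
opening: 0.3
```

```bash
python3 - <<'E'
from h import *
to(5,20,15,15); snap('wrist','w11')
E
```

```text
t 12.9 p [539.4  88.4  85.4] phi 82.1 z [ 0.     0.001 -1.   ] q [-40.9  21.7  34.9 103.  -14.3  59.6  -8.5] F [-0.  -0.8  0.2] M [-0.03 -0.01  0.03] op 0.3
target [540.9  87.7  85. ] tool shift [-0.5  1.6  0.4] tool wz 0.1
```

View pics/w11.png

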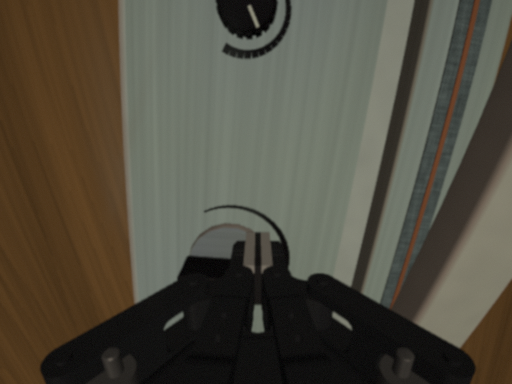

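Emit:
arm_command(
  rows="-0.0018 0.0012 0 0 0 5;-0.0018 0.0012 0 0 0 5;-0.0018 0.0012 0 0 0 5;0 0 0 0 0 0",
)

```text
t: 13.35
position: [542.1, 83.8, 85.3]
tcp_rot: [[0.39, 0.921, 0.001], [0.921, -0.39, 0.003], [0.003, 0.0, -1.0]]
wrist_force: [3.3, 9.8, -2.9]
opening: 0.0
```

Emit:
arm_command(
  rows="-0.0018 0.0012 0 0 0 5;0 0 0 0 0 0",
)

```text
t: 13.55
position: [543.0, 83.0, 85.4]
tcp_rot: [[0.467, 0.884, 0.003], [0.884, -0.467, 0.004], [0.005, 0.0, -1.0]]
wrist_force: [5.2, 13.1, -5.5]
opening: 0.3
```

Emit:
arm_command(
  rows="-0.0018 0.0012 0 0 0 5;0 0 0 0 0 0",
)

```text
t: 13.75
position: [542.3, 76.8, 85.3]
tcp_rot: [[0.545, 0.839, 0.0], [0.839, -0.545, -0.001], [-0.0, 0.0, -1.0]]
wrist_force: [0.0, -0.7, 0.5]
opening: 0.2
```

```bash
python3 - <<'E'
from h import *
to(-20,20,15,15); snap('wrist','w12')
E
```

```text
t 13.75 p [542.3  76.8  85.3] phi 57.0 z [ 0.    -0.001 -1.   ] q [-43.7  23.1  40.2 103.  -16.9  60.1 -30.2] F [ 0.  -0.7  0.5] M [ 0.08 -0.   -0.02] op 0.2
target [543.9  77.3  85. ] tool shift [1.3 1.1 0.3] tool wz 0.0
```

View pics/w12.png

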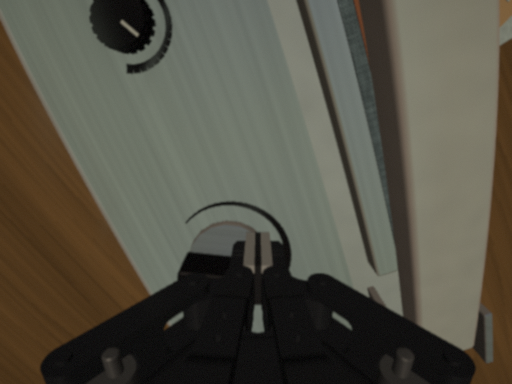

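Emit:
arm_command(
  rows="-0.0018 0.0012 0 0 0 5;-0.0018 0.0012 0 0 0 5;-0.0018 0.0012 0 0 0 5;0 0 0 0 0 0",
)

```text
t: 14.2
position: [542.8, 71.8, 85.4]
tcp_rot: [[0.743, 0.669, 0.002], [0.669, -0.743, 0.001], [0.003, 0.001, -1.0]]
wrist_force: [5.9, 6.5, -4.8]
opening: -0.5
```

Emit:
arm_command(
  rows="-0.0009 0.0006 0 0 0 2.5;0 0 0 0 0 0",
)

```text
t: 14.4
position: [543.0, 71.3, 85.5]
tcp_rot: [[0.77, 0.638, 0.004], [0.638, -0.77, 0.002], [0.004, 0.001, -1.0]]
wrist_force: [8.9, 7.1, -6.9]
opening: 0.2
```

Emit:
arm_command(
  rows="-0.0009 0.0006 0 0 0 2.5;0 0 0 0 0 0",
)

```text
t: 14.6
position: [543.2, 70.8, 85.5]
tcp_rot: [[0.797, 0.604, 0.005], [0.604, -0.797, 0.002], [0.005, 0.001, -1.0]]
wrist_force: [11.3, 9.4, -9.1]
opening: 0.2
```

Emit:
arm_command(
  rows="-0.0009 0.0006 0 0 0 2.5;0 0 0 0 0 0",
)

```text
t: 14.8
position: [541.6, 67.9, 85.5]
tcp_rot: [[0.823, 0.567, 0.002], [0.567, -0.823, 0.0], [0.002, 0.001, -1.0]]
wrist_force: [2.3, 2.5, 0.9]
opening: -0.0
```

Emit:
arm_command(
  rows="0 0 0 0 0 0;0 0 0 0 0 0",
)

```text
t: 15.0
position: [540.6, 66.6, 85.4]
tcp_rot: [[0.825, 0.565, -0.0], [0.565, -0.825, -0.0], [-0.0, 0.0, -1.0]]
wrist_force: [0.3, -0.2, 0.3]
opening: -0.2
```

Force gone: it jumped into the sixth. Back off, lift, look.

Emit:
arm_command(
  rows="0.004 0 0 0 0 0;0.006 0 0 0 0 0;0 0 -0.02 0 0 0;0 0 -0.03 0 0 0;0 0 -0.03 0 0 0;0 0 -0.03 0 0 0;0 0 0 0 0 0",
)

```text
t: 15.7
position: [551.4, 73.0, 199.3]
tcp_rot: [[0.825, 0.564, 0.006], [0.564, -0.826, 0.001], [0.006, 0.002, -1.0]]
wrist_force: [0.0, -0.4, 0.4]
opening: -0.1
```

```bash
python3 - <<'E'
from h import *
to(-60,20,20,15); snap('wrist','w13')
E
```

```text
t 15.7 p [551.4  73.  199.3] phi 34.36 z [ 0.006  0.001 -1.   ] q [-49.6  18.2  48.4  94.4 -14.2  73.4 -54.2] F [ 0.  -0.4  0.4] M [-0.02  0.01 -0.03] op -0.1
target [544.   62.3  85. ] tool shift [-12.8   4.3 114.3] tool wz 17.36
```

View pics/w13.png

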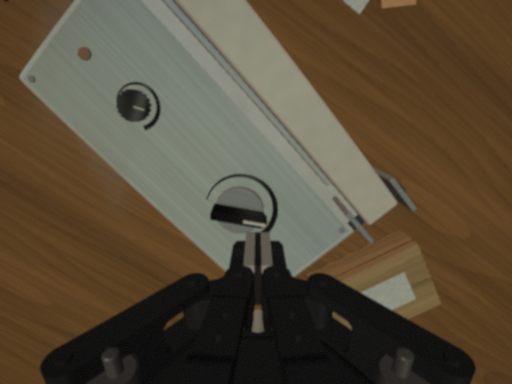

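```bash
python3 - <<'E'
import cv2
a=cv2.imread('pics/w13.png')[160:250,180:300]; cv2.imwrite('pics/w13z.png',cv2.resize(a,None,fx=6,fy=6,interpolation=cv2.INTER_CUBIC))
E
```

```text
(no output)
```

View pics/w13z.png

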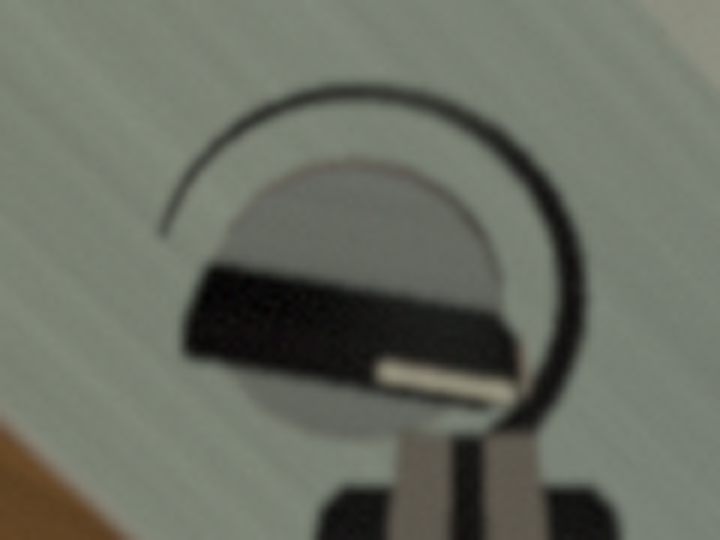

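Emit:
arm_command(
  rows="0 0 -0.03 0 0 0;0 0 -0.03 0 0 0;-0.03 0 0 0 0 0;-0.04 0 0 0 0 0;-0.04 0 0 0 0 0;-0.04 0 0 0 0 0;0 0 0 0 0 0",
)

```text
t: 16.45
position: [421.9, -14.7, 254.8]
tcp_rot: [[0.828, 0.561, -0.001], [0.561, -0.828, 0.005], [0.002, -0.005, -1.0]]
wrist_force: [1.0, -1.1, 0.7]
opening: -0.1
```

```bash
python3 - <<'E'
from h import *
st(); snap('wrist','w14'); snap('top','t14'); snap('scene','s14')
for n,r in(('t14',(180,240,210,280)),('s14',(160,240,225,315))):
    a=cv2.imread('pics/%s.png'%n)[r[0]:r[1],r[2]:r[3]]; cv2.imwrite('pics/%sz.png'%n,cv2.resize(a,None,fx=8,fy=8,interpolation=cv2.INTER_CUBIC))
E
```

```text
t 16.45 p [421.9 -14.7 254.8] phi 34.15 z [-0.001  0.005 -1.   ] q [-56.5  -9.7  49.3 107.1   7.2  79.4 -64.8] F [ 1.  -1.1  0.7] M [ 0.   -0.05  0.06] op -0.1
```

View pics/t14z.png

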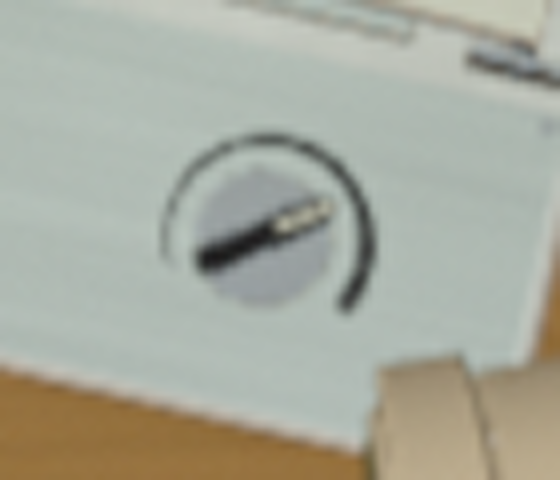

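View pics/s14z.png

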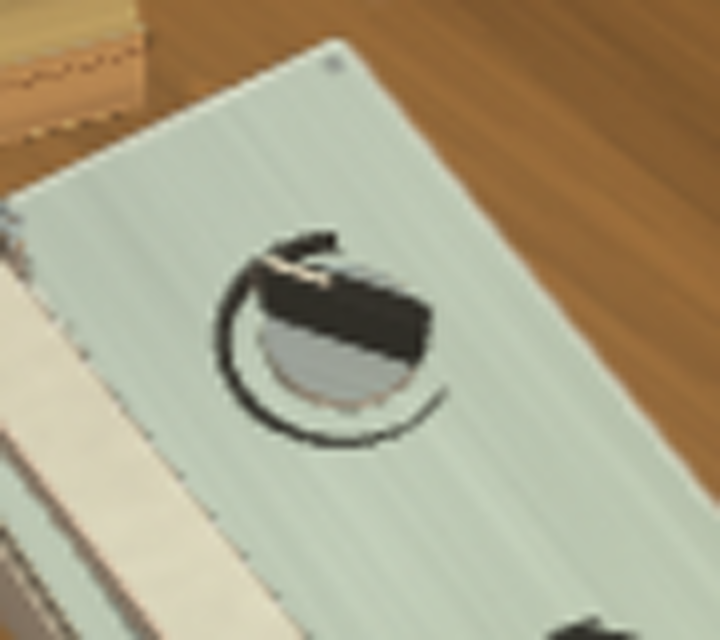

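View pics/w14.png

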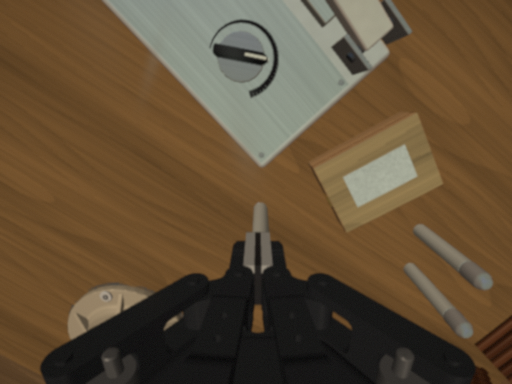

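```bash
python3 - <<'E'
from h import *
ct=ctrl.get_calibration('top');cs=ctrl.get_calibration('scene')
t=ray(ct,np.array([(330,206),(203,262)])/8+[210,180]-.44,102);d=t[0]-t[1];print(t,np.linalg.norm(d),np.degrees(np.arctan2(d[1],d[0]))-YAW)
# predicted tops for bar ends
for k in (5,6,7):
    a=np.radians(120-30*k+YAW); u=np.array([np.cos(a),np.sin(a),0])
    P=[HUB+30*u+[0,0,32],HUB-27*u+[0,0,32]]
    print(k,((proj(ct,P)-[210,180]+.44)*8).round().tolist(),((proj(cs,P)-[225,160]+.44)*8).round().tolist())
E
```

```text
[[529.52641916  49.63248416 102.        ]
 [508.96439541  96.0125254  102.        ]] 50.733667773469215 -53.09048184649315
5 [[315.0, 175.0], [208.0, 289.0]] [[255.0, 290.0], [438.0, 286.0]]
6 [[337.0, 211.0], [188.0, 256.0]] [[266.0, 250.0], [429.0, 322.0]]
7 [[339.0, 253.0], [187.0, 218.0]] [[300.0, 220.0], [399.0, 350.0]]
```

```bash
python3 - <<'E'
from h import *
c=ctrl.get_calibration('wrist')
a=cv2.imread('pics/w14.png')[10:110,190:300]; cv2.imwrite('pics/w14z.png',cv2.resize(a,None,fx=6.5,fy=6.5,interpolation=cv2.INTER_CUBIC))
for k in (5,6):
  for da in (0,7):
    a=np.radians(120-30*k+da+YAW); u=np.array([np.cos(a),np.sin(a),0]); v=np.array([-u[1],u[0],0])
    P=[HUB+30*u+[0,0,32],HUB-27*u+[0,0,32],HUB+27*u+5*v+[0,0,32],HUB-27*u+5*v+[0,0,32]]
    print(k,da,((proj(c,P)-[190,10]+.42)*6.5).round().tolist())
E
```

```text
5 0 [[518.0, 260.0], [156.0, 348.0], [492.0, 229.0], [147.0, 314.0]]
5 7 [[512.0, 235.0], [162.0, 370.0], [482.0, 208.0], [150.0, 337.0]]
6 0 [[512.0, 369.0], [156.0, 250.0], [504.0, 329.0], [165.0, 215.0]]
6 7 [[518.0, 344.0], [152.0, 272.0], [506.0, 306.0], [156.0, 237.0]]
```

View pics/w14z.png

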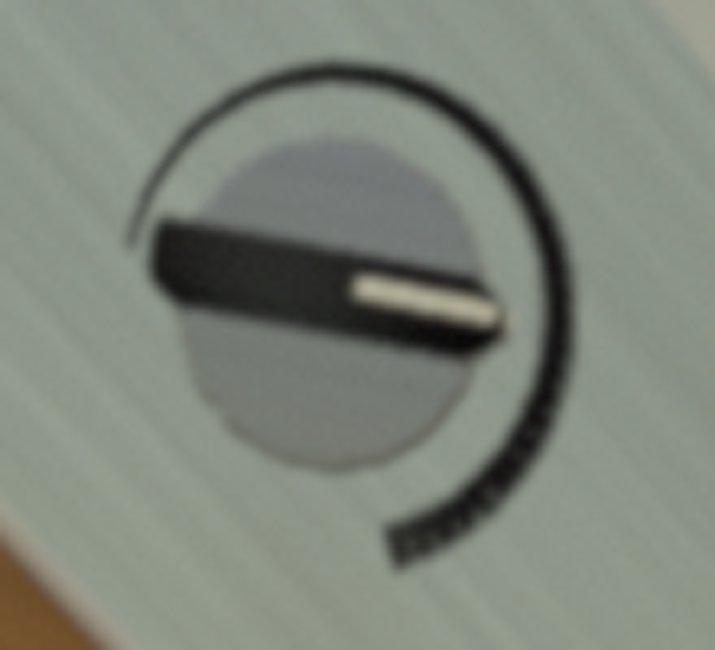

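Emit:
arm_command(
  rows="0.04 0 0 0 0 4;0.04 0 0 0 0 4;0.03 0 0 0 0 4;0.02 0 0 0 0 5;0 0 0 0 0 0",
)

```text
t: 17.1
position: [540.0, 55.0, 252.7]
tcp_rot: [[0.954, 0.3, -0.003], [0.3, -0.954, -0.006], [-0.004, 0.005, -1.0]]
wrist_force: [-0.5, -0.3, -0.9]
opening: 0.2
```

```bash
python3 - <<'E'
from h import *
to(-60,20,25,60)
E
```

```text
t 17.1 p [540.   55.  252.7] phi 17.46 z [-0.003 -0.006 -1.   ] q [-53.7  15.6  54.6  91.2 -12.6  80.  -70.4] F [-0.5 -0.3 -0.9] M [-0.    0.04  0.04] op 0.2
target [548.8  63.8 130. ] tool shift [ 11.5  -6.4 122.6] tool wz 0.46
```

Emit:
arm_command(
  rows="0.006 -0.003 0.03 0 0 0.5;0.006 -0.003 0.03 0 0 0;0 0 0.03 0 0 0;0 0 0.03 0 0 0;0 0 0 0 0 0",
)

```text
t: 17.6
position: [544.7, 61.4, 130.7]
tcp_rot: [[0.956, 0.292, -0.008], [0.292, -0.956, -0.003], [-0.009, 0.001, -1.0]]
wrist_force: [-1.1, 0.3, 0.8]
opening: -0.4
```

```bash
python3 - <<'E'
from h import *
to(-60,20,22,15); snap('wrist','w15')
E
```

```text
t 17.6 p [544.7  61.4 130.7] phi 16.96 z [-0.008 -0.003 -1.   ] q [-50.2  23.   51.3 100.  -19.2  66.8 -66.4] F [-1.1  0.3  0.8] M [0.01 0.07 0.03] op -0.4
target [545.9  62.9  85. ] tool shift [ 1.9 -1.1 45.7] tool wz -0.04
```

View pics/w15.png

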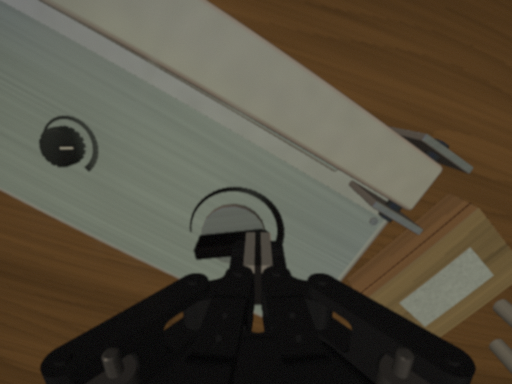

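Emit:
arm_command(
  rows="0.004 0 0 0 0 0;0 0 0.02 0 0 0;0 0 0.02 0 0 0;0 0 0.006 0 0 0;0 0 0 0 0 0;0 0 0 0 0 0",
)

```text
t: 18.25
position: [552.6, 62.6, 90.7]
tcp_rot: [[0.957, 0.29, 0.002], [0.29, -0.957, 0.0], [0.002, 0.0, -1.0]]
wrist_force: [-0.5, -0.8, 0.5]
opening: -0.1
```

```bash
python3 - <<'E'
from h import *
to(-60,20,15.5,15)
E
```

```text
t 18.25 p [552.6  62.6  90.7] phi 16.86 z [ 0.002  0.    -1.   ] q [-48.2  26.3  49.3 101.7 -22.4  62.2 -64.2] F [-0.5 -0.8  0.5] M [-0.03  0.04 -0.06] op -0.1
target [539.7  61.   85. ] tool shift [-12.8  -2.2   5.7] tool wz -0.14
```

Emit:
arm_command(
  rows="-0.004 -0.002 0.003 0 0 0;-0.004 0 0.002 0 0 0;0 0 0 0 0 0;0 0 0 0 0 0",
)

```text
t: 18.65
position: [543.2, 62.2, 84.5]
tcp_rot: [[0.957, 0.29, 0.0], [0.29, -0.957, 0.0], [0.0, -0.0, -1.0]]
wrist_force: [0.9, 0.1, 0.8]
opening: 0.3
```

Emit:
arm_command(
  rows="-0.001 0 0 0 0 0;0 0 0 0 0 0",
)

```text
t: 18.85
position: [542.4, 61.8, 84.4]
tcp_rot: [[0.957, 0.29, -0.0], [0.29, -0.957, -0.0], [-0.0, 0.0, -1.0]]
wrist_force: [0.1, 0.1, 0.2]
opening: 0.3
```

Emit:
arm_command(
  rows="-0.001 0 0 0 0 0;0 0 0 0 0 0",
)

```text
t: 19.05
position: [541.4, 61.5, 84.3]
tcp_rot: [[0.957, 0.29, -0.0], [0.29, -0.957, -0.0], [-0.0, 0.0, -1.0]]
wrist_force: [-0.7, -0.8, -0.5]
opening: 0.3
```

Emit:
arm_command(
  rows="-0.001 0 0 0 0 0;0 0 0 0 0 0",
)

```text
t: 19.25
position: [540.3, 61.2, 84.2]
tcp_rot: [[0.957, 0.29, -0.0], [0.29, -0.957, -0.0], [-0.0, -0.0, -1.0]]
wrist_force: [-0.3, -1.2, 0.4]
opening: 0.1
```

```bash
python3 - <<'E'
from h import *
to(-60,20,15.,15)
E
```

```text
t 19.25 p [540.3  61.2  84.2] phi 16.85 z [-0. -0. -1.] q [-49.   25.4  49.6 103.9 -21.9  60.9 -64.4] F [-0.3 -1.2  0.4] M [ 0.05 -0.03 -0.  ] op 0.1
target [539.2  60.9  85. ] tool shift [-1.2  0.  -0.8] tool wz -0.15
```

```bash
python3 - <<'E'
from h import *
snap('wrist','w16'); a=cv2.imread('pics/w16.png')[160:310,160:310]; cv2.imwrite('pics/w16z.png',cv2.resize(a,None,fx=4,fy=4,interpolation=cv2.INTER_CUBIC))
snap('scene','s16'); a=cv2.imread('pics/s16.png')[160:240,225:315]; cv2.imwrite('pics/s16z.png',cv2.resize(a,None,fx=7,fy=7,interpolation=cv2.INTER_CUBIC))
E
```

```text
(no output)
```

View pics/w16z.png

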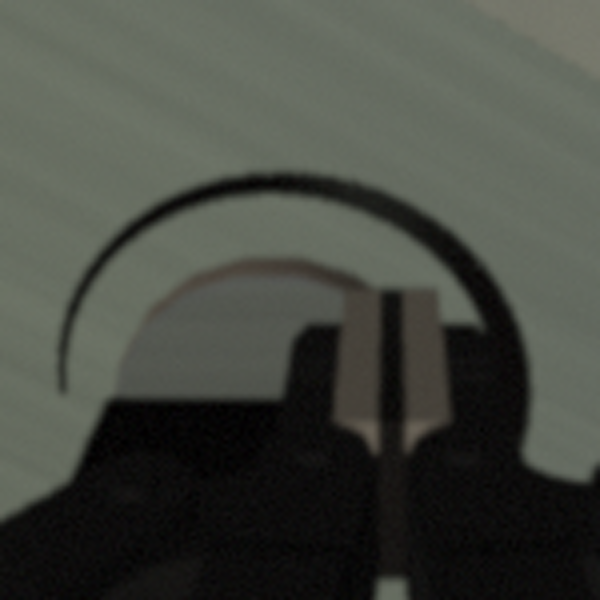

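View pics/s16z.png

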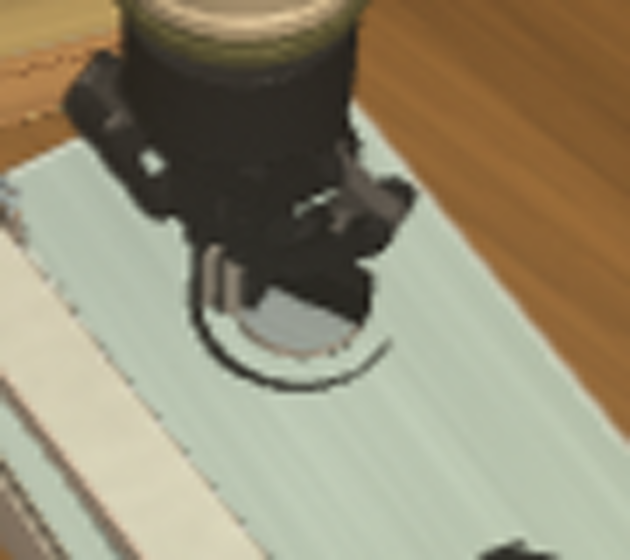

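Emit:
arm_command(
  rows="0.004 0 0 0 0 0;0.006 0 0 0 0 0;0 0 -0.02 0 0 0;0 0 -0.03 0 0 0;0 0 -0.03 0 0 0;0 0 -0.03 0 0 0;0 0 -0.03 0 0 0",
)

```text
t: 20.05
position: [550.3, 64.3, 225.6]
tcp_rot: [[0.957, 0.29, 0.0], [0.29, -0.957, -0.0], [0.0, 0.0, -1.0]]
wrist_force: [0.3, 1.2, 0.1]
opening: -0.2
```

Emit:
arm_command(
  rows="0 0 -0.03 0 0 0;-0.03 0 0 0 0 -4;-0.04 0 0 0 0 -4;-0.04 0 0 0 0 -4;-0.04 0 0 0 0 -4;0 0 0 0 0 0;0 0 0 0 0 0;0 0 0 0 0 0",
)

```text
t: 20.85
position: [413.3, 5.7, 254.6]
tcp_rot: [[0.84, 0.542, 0.001], [0.542, -0.84, -0.0], [0.0, 0.001, -1.0]]
wrist_force: [0.2, 0.2, -0.5]
opening: 0.0
```

```bash
python3 - <<'E'
from h import *
st(); snap('wrist','w17'); c=ctrl.get_calibration('wrist'); snap('scene','s17'); snap('top','t17')
p=proj(c,HUB)[0]; x0,y0=int(p[0])-55,max(0,int(p[1])-50); print(p)
a=cv2.imread('pics/w17.png')[y0:y0+100,x0:x0+110]; cv2.imwrite('pics/w17z.png',cv2.resize(a,None,fx=6.5,fy=6.5,interpolation=cv2.INTER_CUBIC))
a=cv2.imread('pics/s17.png')[160:240,225:315]; cv2.imwrite('pics/s17z.png',cv2.resize(a,None,fx=8,fy=8,interpolation=cv2.INTER_CUBIC))
for da in (-7,0,7):
    a=np.radians(-60+da+YAW); u=np.array([np.cos(a),np.sin(a),0])
    q=proj(c,[HUB+28*u+[0,0,32],HUB+4*u+[0,0,32]]);print(da,((q-[x0,y0]+.42)*6.5).round().tolist(),'slope',np.degrees(np.arctan2(*(q[0]-q[1])[::-1])))
E
```

```text
t 20.85 p [413.3   5.7 254.6] phi 32.85 z [ 0.001 -0.    -1.   ] q [-63.1 -12.6  50.7 108.2   9.9  80.  -72. ] F [ 0.2  0.2 -0.5] M [-0.    0.   -0.04] op 0.0
[256.38594762  60.71367924]
-7 [[530.0, 378.0], [386.0, 312.0]] slope 24.66027640912642
0 [[538.0, 355.0], [388.0, 309.0]] slope 17.270792122424087
7 [[543.0, 332.0], [388.0, 305.0]] slope 9.803046120176054
```

View pics/w17z.png

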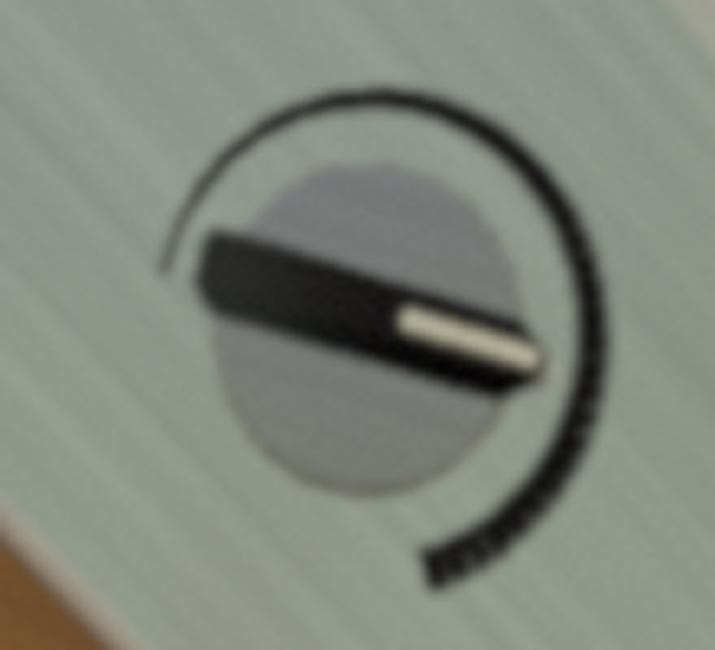

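View pics/s17z.png

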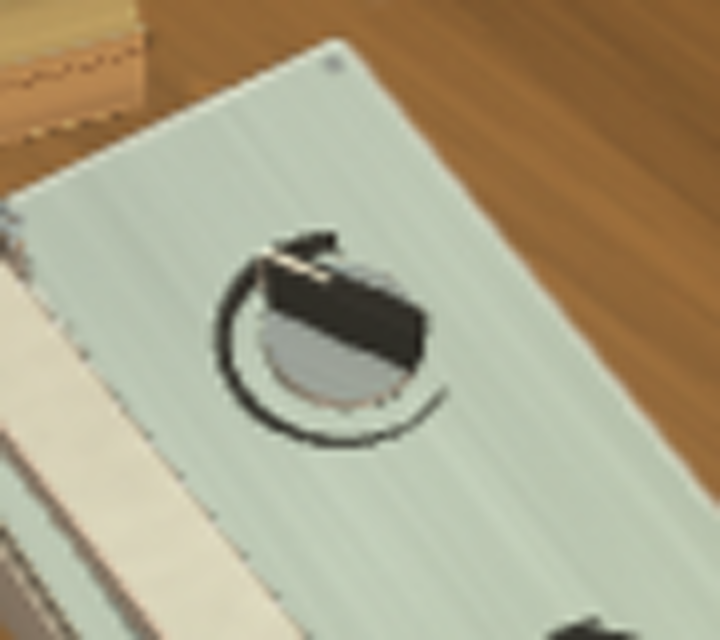

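View pics/s17.png

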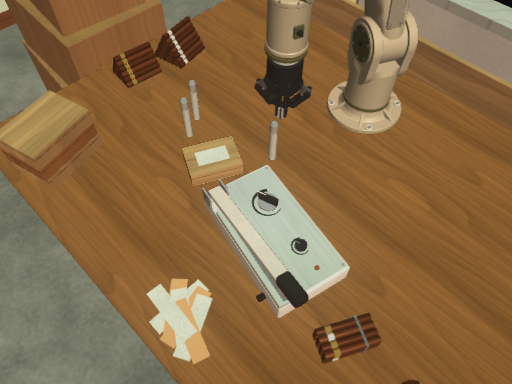

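```bash
python3 - <<'E'
from h import *
print(ctrl.hand_in())
E
```

```text
the job is handed in; nothing more can be done
None
```

I pushed the time dial back to its off stop, then clockwise through six clicks, and handed in the job at about 21 s.

- **Off stop:** The dial started in click 1. With the gripper shut and only its fingertip pushing, it went back to off. The finger met a firm stop, and a wrist picture showed the bar 120° anticlockwise of the sealer's x axis.
- **Counting clicks:** I counted the six clicks by the force dropping at each jump, and checked the fifth by where the finger next touched the bar.
- **Correction after the sixth:** My first check showed the dial resting 5–7° short of the click's centre, close to the limit. I gave the bar one light fingertip nudge. I took the resting angle as right from pictures alone, since no clear contact force showed during the nudge.
- **Last checks:** The wrist camera then put the bar within about 1° of the sixth-click direction, and the scene picture agreed. In that picture the sealing arm is up, and the cooling dial, bundle, box and upright tube look where they were at the start; I did not measure their positions. The gripper was clear of everything, with wrist force near zero.
- **Disagreement:** The cameras differed by about 4 mm on where the dial's hub is. I used an average, which the contact points bore out to about 1 mm.

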